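# Tidy the barista station into its trays

## Task

Tidy the coffee bar after the rush: stand the tamper and the leveller in the wooden tray, the pink cup and the green cup in the blue tray, and the steel dosing cup in the small yellow tray, one thing to a bay, each upright and flat on the tray's floor. Set each one down rather than dropping it, and leave the shot glass and the round brush standing where they are.

Things in the scene. Friction and masses are not known exactly. Their poses are not given: they have to be found in the camera images.
- tamper: Coffee tamper, 350 g: steel disc of 58 mm diameter and 22 mm height, a 22 mm thick steel neck above it, and on top a pale wooden knob of 38 mm diameter (full width from 58 to 80 mm above the underside); 88 mm tall in all. Origin: centre of its underside, z up. It starts upright on the mat, whose top is 4 mm above the counter. Yaw is arbitrary (it is round).
- leveller: Coffee leveller, 300 g: steel disc of 58 mm diameter and 22 mm height, with a red-brown wooden grip disc of 54 mm diameter on it, from 22 to 52 mm above the underside; 52 mm tall in all. Origin: centre of its underside, z up. It starts upright on the mat, whose top is 4 mm above the counter. Yaw is arbitrary (it is round).
- pink_cup: Rose-pink ceramic espresso cup without handle, empty, 160 g: 62 mm outer diameter from 18 mm up to the rim at 60 mm, foot of 48 mm diameter, wall 4 mm. Origin: centre of its underside, z up. It starts upright on the mat, whose top is 4 mm above the counter. Yaw is arbitrary (it is round).
- green_cup: Sage-green ceramic espresso cup without handle, the same shape as the pink one: 62 mm outer diameter from 18 mm up to the rim at 60 mm, foot of 48 mm diameter, wall 4 mm, 160 g. Origin: centre of its underside, z up. It starts upright on the mat, whose top is 4 mm above the counter. Yaw is arbitrary (it is round).
- dosing_cup: Steel dosing cup, a straight open cylinder, 130 g: 58 mm outer diameter, 56 mm tall, wall 3 mm. Origin: centre of its underside, z up. It starts upright on the mat, whose top is 4 mm above the counter. Yaw is arbitrary (it is round).
- tool_tray: Wooden tray with two bays, for the tamper and the leveller. 185 mm along its x axis, 95 mm along y, walls 14 mm high and 5 mm thick, floor 5 mm thick. A 5 mm divider across the middle splits it into two 85 x 85 mm bays, with their centres at x = -45 mm and x = +45 mm (y = 0) in its frame. Origin: centre of its underside (on the mat, 4 mm above the counter); bay floors are 5 mm above the origin. Fixed to the counter.
- cup_tray: Blue plastic tray with two bays, for the two ceramic cups. 185 mm along its x axis, 95 mm along y, walls 14 mm high and 5 mm thick, floor 5 mm thick. A 5 mm divider across the middle splits it into two 85 x 85 mm bays, with their centres at x = -45 mm and x = +45 mm (y = 0) in its frame. Origin: centre of its underside (on the mat, 4 mm above the counter); bay floors are 5 mm above the origin. Fixed to the counter.
- dose_tray: Small yellow plastic tray with a single bay, for the dosing cup: 95 x 95 mm, walls 14 mm high and 5 mm thick, floor 5 mm thick; the bay is 85 x 85 mm, centred on the origin. Origin: centre of its underside (on the mat, 4 mm above the counter); bay floor 5 mm above it. Fixed to the counter.
- shot_glass: Amber shot glass, a bystander to leave alone: 40 mm wide at the foot, 48 mm at the rim, 55 mm tall. Origin: centre of its underside.
- brush: Small round cleaning brush standing on its black bristle disc, a bystander to leave alone: disc 44 mm diameter and 18 mm high, with a white plastic knob of 30 mm diameter up to 40 mm. Origin: centre of its underside.
Not all that is in view belongs to the job. What is shaped like the pink_cup but purple is not meant.

How it is judged:
By the outcome, as a careful person would: the job done as asked, in the order asked, and still so for the second after the job is handed in, with the robot touching nothing.
It also fails if it takes over 109 s, if anything falls off the work surface, if the arm or the gripper's body presses on something with over 40 N, if the wrist force passes 120 N, or if a joint passes its speed limit or range.

## Robot

A 6-joint arm with a two-finger parallel gripper is mounted at the origin on the work surface. World frame = base frame: x ahead of the robot, y to its left, z up, the work surface at z = 0. Lengths are in mm, angles in rad, forces in N, time in s.
With the tool pointing down it reaches from about 350 to 775 mm from the base axis. Payload 7.3 kg.
Tool frame: the origin (TCP) lies at the centre of the arm's flange, where the gripper is bolted on; the fingertips stand 178 mm ahead of it and the grasp point (between the pads) lies 159 mm ahead of it; z points along the fingers, y is the direction in which the jaws open and shut (so a half turn about z gives the same grasp; the last joint's range is limited). The gripper opens to 92 mm and grips with 3 to 60 N. Pads are 19 mm wide; open, the fingers measure 130 mm over their backs; the gripper's body (75 mm by 190 mm) begins 47 mm behind the grasp point.
Start: joints at [1.155, 0.342, 1.524, -0, 1.275, -0.146], TCP at [139.911, 506.017, 404.741] pointing down, gripper open.
Joint ranges: [-2.53, 2.53], [-0.77, 2.02], [0.04, 2.7], [-1, 4.14], [0.28, 2.66], [-3.11, 3.11]. Speed limits (rad/s): [2.57, 2.57, 3.14, 3.14, 3.14, 3.14].

## Interface

Orientations are given as [roll, pitch, yaw] about the fixed x, y, z axes, in that order (R = Rz(yaw) Ry(pitch) Rx(roll)).
In Python, from plant import status, viewer, ticket gives the robot as it stands.
- The arm moves only by the tool play_rows, never from a script. Its argument "commands" is a list of rows, each an object with "offset": the shift along the tool's x, y, z in m, a list of three; "twist": the turn about the tool's z in degrees. A call has 1 to 5 rows; each row shifts and turns the commanded pose from where the row before left it, along the tool's axes as they then stand; what a row does not reach is not made up. A row lasts 1/10 s, in which the tool goes at most 50 mm and 8.59 degrees, less where a joint would pass 70% of its speed; a pose out of reach is approached as far as the arm can. A call with a gripper value outside its range is refused whole. "jaw" is the closure in counts, from 0 (fully open) to 255 (shut), set as the call begins (left out, the last holds). The fingers move at their own pace and stop on an object; the grip force is fixed at half the most. Time passes only in rows, so rows that do not move let the fingers close. It gives the time, the measured TCP pose, the force and the opening at its end, in the units of the state.
- status.get_obs(): the state, without advancing time (a new reading comes with each control period).
- viewer.capture(name): name is "side" or "top"; returns the picture (400x640x3 uint8, red, green, blue); there is no depth.
- viewer.camera_params(name): a dict with "fov_y" (degrees; the focal length in pixels is half the picture's height over the tangent of half this angle, whatever the lens; pixels are square), "cx", "cy" (the principal point, pixels), "rvec" (rotation vector, rad) and "tvec" (3), from world to camera coordinates, as OpenCV has them. Camera axes: x right, y down, z forward; pixel columns grow to the right and rows downward; lengths in mm; the calibration is good to about 2 mm. A picture is of the moment at which its call begins. camera_params takes no time and is no camera call.
- ticket.close_job(): hands the job in, once; it reports no verdict.
The state is a dict: "time": time; "joint_positions": joint angles; "dq": joint speeds; "tau": joint torques, N m; "tool_pos": TCP position; "tcp_rot": TCP orientation; "contact_force": force on the tool from outside, world axes, zero at the start; "moment": the same for the moment, N m; "grip_width": finger opening in mm.
Only numpy, scipy, OpenCV 4.12 (cv2) and the standard library are available. Lean on these libraries where they do the work, as an engineer would, in place of code of your own. Each camera call takes 0.05 s, during which the arm holds its last target.

## Working session

There is one attempt and no reset: what is moved stays moved. The work goes in short steps, Python scripts to look and compute and a tool call to move; the robot and the scene stay as the last step left them, time stands still between calls to the robot, and variables do not carry over. Pictures are saved under pics/ and viewed, and the job is handed in when it is done.

Besides the shell and the picture viewer there is one more tool, called after "Request:" in YAML: its name, and indented under it one key for each argument. play_rows: Moves the arm, as the interface text tells. Its arguments: {"type":"object","properties":{"commands":{"type":"array"},"jaw":{"type":"number"}},"required":["commands"]}

```bash
ls -la; mkdir -p pics; python3 - <<'E'
from plant import status, viewer, ticket
import cv2
print(status.get_obs())
for n in("top","side"):
    print(n,viewer.camera_params(n))
    cv2.imwrite(f"pics/{n}0.png",viewer.capture(n)[:,:,::-1])
E
```

```text
total 12
drwxr-xr-x  3 agent agent 4096 Dec  7 14:25 .
drwxr-xr-x 23 root  root  4096 Dec  7 14:24 ..
drwxr-xr-x  2 agent agent 4096 Dec  7 14:25 pics
{'time': 0.0, 'joint_positions': array([ 1.15498763e+00,  3.42683098e-01,  1.52501651e+00,  2.63908303e-05,
        1.27541653e+00, -1.46016472e-01]), 'dq': array([ 0.00131505, -0.00021665, -0.00022435,  0.00166346,  0.00118171,
       -0.00284395]), 'tau': array([-2.27573037e-03, -4.31245244e+01, -2.44216865e+01,  7.16507155e-02,
        5.59366483e-02, -1.12683140e-04]), 'tool_pos': array([139.85340734, 505.87998768, 404.0655082 ]), 'tcp_rot': array([-3.14008904e+00, -2.46633080e-04,  2.87179254e+00]), 'contact_force': array([-1.14819982,  0.21548337, -0.09491775]), 'moment': array([ 0.03399918, -0.01222053, -0.02233795]), 'grip_width': 91.85212524793826}
top {'fov_y': 42.770198805301675, 'cx': 327.355723253449, 'cy': 199.68774670534094, 'rvec': array([ 2.16015386, -2.20936335,  0.0766014 ]), 'tvec': array([  65.39631573,  455.29409942, 1301.66832654])}
side {'fov_y': 50.47462056673908, 'cx': 317.1464318588402, 'cy': 196.6795771829822, 'rvec': array([ 2.09143691, -0.64010178,  0.3457447 ]), 'tvec': array([-355.38888597,  183.11560978,  924.9602966 ])}
```

View pics/top0.png

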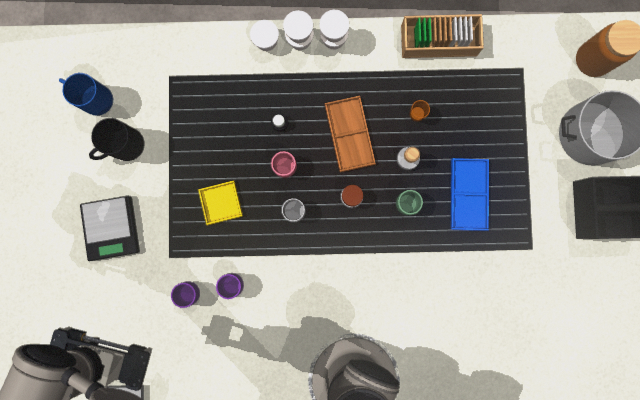

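View pics/side0.png

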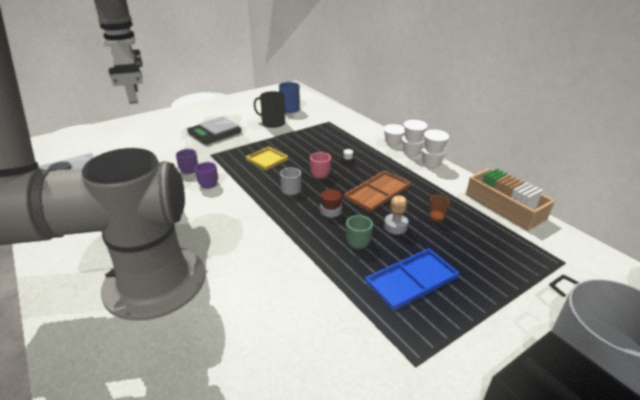

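Candidates in the top view, by pixel:
- **Tamper:** (408,157), pale knob on steel. The white-knobbed brush at (279,121) and the white cups at (265–335,25) are not meant.
- **Leveller:** (352,196), red-brown. The amber shot glass at (420,110) is not meant.
- **Pink cup:** (284,164). The purple cups at (184,295) and (230,286) are not meant.
- **Green cup:** (410,203).
- **Dosing cup:** (293,210), steel.
- **Trays:** wooden (350,134), blue (470,194), yellow (221,203). The tea box at (443,35) is not meant.

Next I take a close crop and the measurements.

```bash
cat > h.py <<'E'
import numpy as np, cv2
from plant import status, viewer, ticket
def cam(n):
    p=viewer.camera_params(n); f=200/np.tan(np.radians(p['fov_y']/2))
    K=np.array([[f,0,p['cx']],[0,f,p['cy']],[0,0,1]]); R=cv2.Rodrigues(p['rvec'])[0]
    return K,R,np.array(p['tvec'],float)
def ray(n,uv,z):
    K,R,t=cam(n); C=-R.T@t
    uv=np.atleast_2d(uv).astype(float); d=(np.linalg.inv(K)@np.c_[uv,np.ones(len(uv))].T).T@R
    return C+d*((z-C[2])/d[:,2])[:,None]
def proj(n,P):
    K,R,t=cam(n); q=(K@(R@np.atleast_2d(P).T+t[:,None])).T
    return q[:,:2]/q[:,2:]
def plan(x,y,z=None,yaw=None):
    "grasp-point target -> offsets in tool axes (mm), twist deg (applied after the shift)"
    o=status.get_obs(); p=o['tool_pos']; w=o['tcp_rot'][2]
    d=np.array([x-p[0],y-p[1]]); c,s=np.cos(w),np.sin(w)
    r=[c*d[0]+s*d[1], s*d[0]-c*d[1]]
    tw=None if yaw is None else np.degrees(w-yaw)
    return np.round(r,1), None if z is None else round(p[2]-159-z,1), tw
E
python3 - <<'E'
from h import *
im=cv2.imread('pics/top0.png')
c=cv2.resize(im[85:245,160:500],None,fx=2.3,fy=2.3,interpolation=cv2.INTER_CUBIC); cv2.imwrite('pics/crop0.png',c)
K,R,t=cam('top'); print('top C',(-R.T@t).round()); K,R,t=cam('side'); print('side C',(-R.T@t).round())
hsv=cv2.cvtColor(im,cv2.COLOR_BGR2HSV)
for n,p in dict(tamper=(411,153),neck=(406,160),lev=(352,196),pink=(284,170),pinkrim=(284,152),green=(410,212),dose=(293,215),wood=(340,120),blue=(470,175),yellow=(220,200),shot=(420,112),mat=(300,140)).items(): print(n,hsv[p[1],p[0]])
E
```

```text
top C [ 363.   55. 1331.]
side C [ -81. -746.  672.]
tamper [ 15 113 227]
neck [ 17  79 122]
lev [  8 173 131]
pink [175 116 156]
pinkrim [173 108 207]
green [72 67 65]
dose [ 15   4 122]
wood [ 12 165 181]
blue [109 207 227]
yellow [ 27 215 233]
shot [ 13 196 161]
mat [174  30  43]
```

View pics/crop0.png

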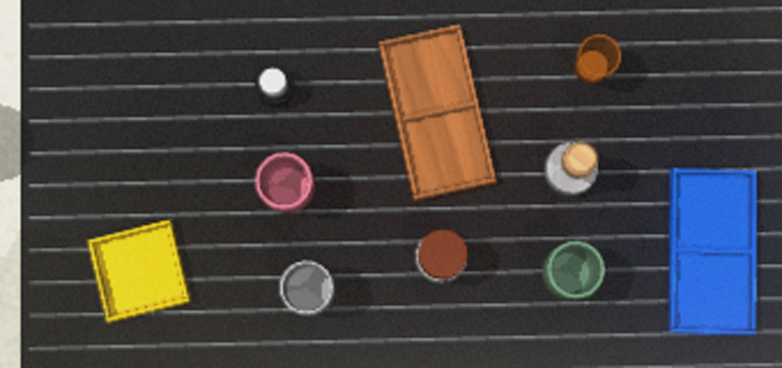

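```bash
cat > meas.py <<'E'
from h import *
def mask(im,lo,hi,roi,up=4):
    x0,y0,x1,y1=roi; s=cv2.resize(im[y0:y1,x0:x1],None,fx=up,fy=up,interpolation=cv2.INTER_CUBIC)
    m=cv2.inRange(cv2.cvtColor(s,cv2.COLOR_BGR2HSV),lo,hi)
    m=cv2.morphologyEx(m,cv2.MORPH_OPEN,np.ones((5,5)))
    c=max(cv2.findContours(m,cv2.RETR_EXTERNAL,cv2.CHAIN_APPROX_NONE)[0],key=cv2.contourArea)
    return (cv2.convexHull(c)[:,0].astype(float)+.5)/up-.5+[x0,y0]
def rnd(n,uv,z,D):
    K,R,t=cam(n); C=(-R.T@t)[:2]; P=ray(n,uv,z)[:,:2]
    u=P.mean(0)-C; u/=np.linalg.norm(u); v=np.array([-u[1],u[0]])
    a,b=P@u,P@v
    c=u*(a.max()-D/2)+v*(b.max()+b.min())/2
    return c.round(1),'widths rad/perp',np.ptp(a).round(1),np.ptp(b).round(1),'mid',(u*(a.max()+a.min())/2+v*(b.max()+b.min())/2).round(1)
def rect(n,uv,z):
    P=ray(n,uv,z)[:,:2].astype(np.float32); return cv2.minAreaRect(P)
E
python3 - <<'E'
from meas import *
im=cv2.imread('pics/top0.png')
for n,lo,hi,roi,z,D in [('knob',(8,60,150),(25,255,255),(395,140,425,175),73,38),('lev',(0,120,60),(14,255,255),(335,180,370,212),56,54),
 ('pink',(160,60,80),(180,255,255),(265,145,302,182),64,62),('green',(55,35,55),(90,255,255),(390,185,428,220),64,62),
 ('dose',(0,0,85),(180,60,255),(278,194,308,225),60,58),('shot',(5,120,70),(18,255,255),(405,95,435,127),59,48),('brush',(0,0,130),(180,60,255),(268,110,290,135),44,30)]:
    h=mask(im,lo,hi,roi); print(n,h.mean(0).round(),*rnd('top',h,z,D))
for n,lo,hi,roi in [('wood',(5,100,60),(20,255,255),(320,90,380,180)),('blue',(100,120,80),(125,255,255),(445,150,495,235)),('yellow',(20,100,80),(35,255,255),(195,175,246,228))]:
    print(n,rect('top',mask(im,lo,hi,roi),18))
E
```

```text
knob [411. 154.] [ 561.6 -155.4] widths rad/perp 34.6 34.7 mid [ 562.8 -156.6]
lev [351. 195.] [464.5  -7.3] widths rad/perp 54.4 52.2 mid [464.3  -7.2]
pink [283. 163.] [548.3 164.6] widths rad/perp 68.0 63.9 mid [545.8 163.1]
green [409. 203.] [ 443.6 -151.1] widths rad/perp 69.0 64.2 mid [ 442.4 -147.8]
dose [296. 208.] [433.4 149.8] widths rad/perp 66.8 65.6 mid [430.5 146.5]
shot [420. 110.] [ 679.1 -185. ] widths rad/perp 57.9 48.7 mid [ 675.1 -182. ]
brush [278. 120.] [661.9 176.4] widths rad/perp 29.8 29.3 mid [662.  176.4]
wood ((628.6138305664062, -6.47650146484375), (188.4423828125, 98.53864288330078), 11.245990753173828)
blue ((463.6011657714844, -311.1351318359375), (99.34308624267578, 188.3272705078125), 87.43193054199219)
yellow ((455.843994140625, 332.46075439453125), (98.68771362304688, 98.93034362792969), 13.01219367980957)
```

```bash
python3 - <<'E'
from meas import *
im=cv2.imread('pics/side0.png')
print('dose',*rnd('top',mask(cv2.imread('pics/top0.png'),(0,0,100),(180,60,255),(281,196,305,222)),60,58))
im=cv2.resize(im,None,fx=2.5,fy=2.5,interpolation=cv2.INTER_CUBIC)
a=np.linspace(0,6.283,60)
for x,y,z,D in [(562,-155.7,73,38),(464.4,-7.2,56,54),(547.5,164,64,62),(443.4,-150,64,62),(433,149,60,58),(562,-155.7,4,58),(464.4,-7.2,4,58)]:
    q=proj('side',np.c_[x+D/2*np.cos(a),y+D/2*np.sin(a),a*0+z]); cv2.polylines(im,[((q+.5)*2.5-.5).round().astype(int)],True,(0,255,255),1)
for cx,cy,L,W,an in [(628.6,-6.5,185,95,11.2),(463.6,-311.1,185,95,-2.6),(455.8,332.5,95,95,13)]:
    b=cv2.boxPoints(((cx,cy),(L,W),an)); q=proj('side',np.c_[b,b[:,0]*0+18]); cv2.polylines(im,[((q+.5)*2.5-.5).round().astype(int)],True,(0,255,255),1)
cv2.imwrite('pics/side_ov.png',im[330:780,560:1200])
E
```

```text
dose [430.1 143.2] widths rad/perp 59.3 61.3 mid [429.7 142.7]
```

View pics/side_ov.png

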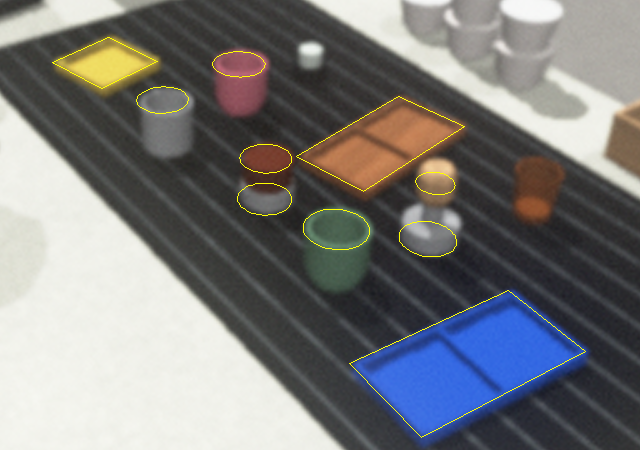

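Both views agree to about 3 mm: the rings sit on the rims and tray edges in the side crop, with the dosing cup at the refined (430,144). First I turn the jaws across the wooden tray.

Request:
play_rows:
  commands:
    - {"offset": [0, 0, 0], "twist": -6.7}
    - {"offset": [0, 0, 0], "twist": -6.7}
    - {"offset": [0, 0, 0], "twist": -6.7}
    - {"offset": [0, 0, 0], "twist": -6.6}
    - {"offset": [0, 0, 0], "twist": 0}
  jaw: 0

```text
time: 0.6
tool_pos: [139.9, 505.9, 404.4]
tcp_rot: [-3.141, -0.0, -2.944]
contact_force: [-0.1, 0.2, -0.2]
grip_width: 91.9
```

```bash
python3 -c "
from h import *
print(plan(562,-155.7,180,np.radians(191.2)),status.get_obs()['tcp_rot'])"
```

```text
(array([-284.3, -731.5]), np.float64(65.4), np.float64(-359.8998695107574)) [-3.14088320e+00 -4.73933955e-04 -2.94436817e+00]
```

Request:
play_rows:
  commands:
    - {"offset": [-0.0167, -0.043, 0], "twist": 0}
    - {"offset": [-0.0167, -0.043, 0], "twist": 0}
    - {"offset": [-0.0167, -0.043, 0], "twist": 0}
    - {"offset": [-0.0167, -0.043, 0], "twist": 0}
    - {"offset": [-0.0167, -0.043, 0], "twist": 0}

```text
time: 1.1
tool_pos: [264.1, 309.8, 404.7]
tcp_rot: [3.142, 0.0, -2.948]
contact_force: [1.1, 1.1, 0.0]
grip_width: 91.4
```

Request:
play_rows:
  commands:
    - {"offset": [-0.0167, -0.043, 0], "twist": 0}
    - {"offset": [-0.0167, -0.043, 0], "twist": 0}
    - {"offset": [-0.0167, -0.043, 0], "twist": 0}
    - {"offset": [-0.0167, -0.043, 0], "twist": 0}
    - {"offset": [-0.0167, -0.043, 0], "twist": 0}

```text
time: 1.6
tool_pos: [388.1, 115.0, 404.8]
tcp_rot: [3.141, 0.0, -2.949]
contact_force: [0.4, 1.0, 0.5]
grip_width: 91.6
```

Request:
play_rows:
  commands:
    - {"offset": [-0.0167, -0.043, 0], "twist": 0}
    - {"offset": [-0.0167, -0.043, 0], "twist": 0}
    - {"offset": [-0.0167, -0.043, 0], "twist": 0}
    - {"offset": [-0.0167, -0.043, 0], "twist": 0}
    - {"offset": [0, 0, 0], "twist": 0}

```text
time: 2.1
tool_pos: [488.7, -42.9, 404.1]
tcp_rot: [-3.14, 0.001, -2.953]
contact_force: [0.4, 0.8, -0.6]
grip_width: 91.8
```

```bash
python3 -c "
from h import *
print(plan(562,-155.7,73,np.radians(191.2)),status.get_obs())"
```

```text
(array([ -50.9, -124.5]), np.float64(172.1), np.float64(-360.41823118847594)) {'time': 2.1, 'joint_positions': array([-2.43677115e-01,  2.79270689e-01,  1.61654999e+00, -1.17648370e-03,
        1.24457364e+00, -2.00227398e+00]), 'dq': array([ 0.07127667, -0.04658395,  0.08008892,  0.03408012,  0.02306137,
        0.05631054]), 'tau': array([ -1.89091869, -38.62297297, -25.36512136,  -0.37069794,
        -0.11979088,  -0.67775186]), 'tool_pos': array([488.66039415, -42.92464799, 404.12357281]), 'tcp_rot': array([-3.14007887e+00,  6.22056451e-04, -2.95341529e+00]), 'contact_force': array([ 0.42244333,  0.78775765, -0.63560807]), 'moment': array([ 0.09397651,  0.00351885, -0.00044924]), 'grip_width': 91.84922424812659}
```

Request:
play_rows:
  commands:
    - {"offset": [-0.017, -0.0415, 0], "twist": 0}
    - {"offset": [-0.017, -0.0415, 0], "twist": 0}
    - {"offset": [-0.0169, -0.0415, 0], "twist": 0}
    - {"offset": [0, 0, 0.035], "twist": 0}
    - {"offset": [0, 0, 0.035], "twist": 0}

```text
time: 2.6
tool_pos: [561.1, -151.6, 334.0]
tcp_rot: [-3.141, 0.002, -2.95]
contact_force: [-0.1, 0.1, -0.9]
grip_width: 91.9
```

```bash
python3 - <<'E'
from h import *
print(plan(562,-155.7,73,np.radians(191.2)))
a=viewer.capture('side'); cv2.imwrite('pics/t1.png',cv2.resize(a[100:300,260:520,::-1],None,fx=3,fy=3,interpolation=cv2.INTER_CUBIC)[:590])
E
```

```text
(array([-0.1, -4.1]), np.float64(102.0), np.float64(-360.2164951153975))
```

View pics/t1.png

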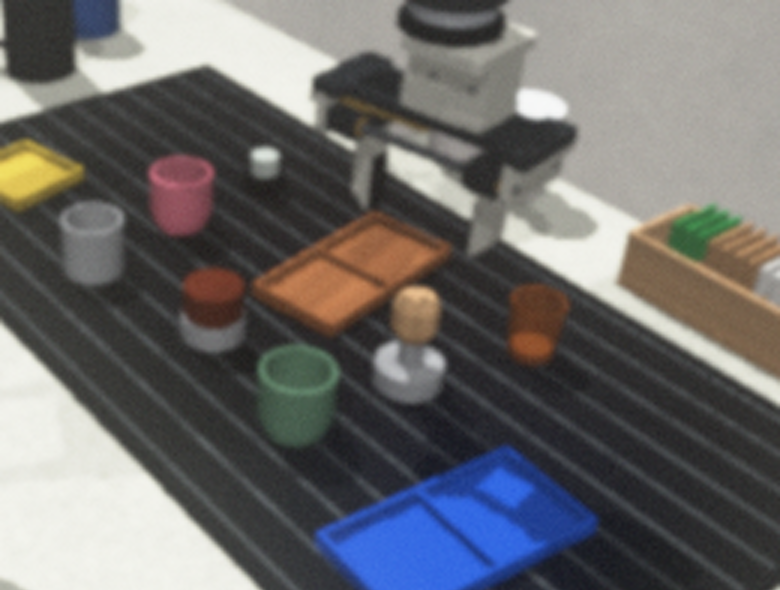

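The side crop shows the open jaws above the tamper: tips at about (360,205) and (485,250), knob at (417,310). Going down.

Request:
play_rows:
  commands:
    - {"offset": [0, -0.001, 0.03], "twist": 0}
    - {"offset": [0, -0.001, 0.03], "twist": 0}
    - {"offset": [0, 0, 0.02], "twist": 0}
    - {"offset": [0, 0, 0.015], "twist": 0}
    - {"offset": [0, 0, 0.007], "twist": 0}

```text
time: 3.15
tool_pos: [560.8, -152.1, 231.9]
tcp_rot: [3.14, -0.002, -2.947]
contact_force: [-0.1, -0.4, -0.2]
grip_width: 91.9
```

Request:
play_rows:
  commands:
    - {"offset": [0, 0, 0], "twist": 0}
    - {"offset": [0, 0, 0], "twist": 0}

```text
time: 3.35
tool_pos: [561.5, -152.8, 233.7]
tcp_rot: [-3.141, 0.001, -2.946]
contact_force: [-0.4, -0.6, -0.1]
grip_width: 91.8
```

```bash
python3 - <<'E'
from h import *
print(plan(562,-155.7,73,np.radians(191.2)))
E
```

```text
(array([ 0.1, -3. ]), np.float64(1.7), np.float64(-359.97456892898236))
```

Request:
play_rows:
  commands:
    - {"offset": [0, -0.003, 0.001], "twist": 0}
    - {"offset": [0, 0, 0], "twist": 0}

```text
time: 3.55
tool_pos: [562.0, -156.3, 232.5]
tcp_rot: [-3.141, 0.001, -2.946]
contact_force: [-0.8, -0.1, -0.3]
grip_width: 92.0
```

Request:
play_rows:
  commands:
    - {"offset": [0, 0, 0], "twist": 0}
    - {"offset": [0, 0, 0], "twist": 0}
    - {"offset": [0, 0, 0], "twist": 0}
    - {"offset": [0, 0, 0], "twist": 0}
    - {"offset": [0, 0, 0], "twist": 0}
  jaw: 255

```text
time: 4.05
tool_pos: [561.7, -155.9, 231.7]
tcp_rot: [3.141, 0.0, -2.945]
contact_force: [-0.3, -0.2, -0.0]
grip_width: 56.0
```

Request:
play_rows:
  commands:
    - {"offset": [0, 0, 0], "twist": 0}
    - {"offset": [0, 0, 0], "twist": 0}
    - {"offset": [0, 0, 0], "twist": 0}
    - {"offset": [0, 0, 0], "twist": 0}

```text
time: 4.45
tool_pos: [561.7, -155.8, 231.7]
tcp_rot: [3.141, -0.0, -2.945]
contact_force: [-1.0, -0.3, 0.2]
grip_width: 36.9
```

Request:
play_rows:
  commands:
    - {"offset": [0, 0, 0], "twist": 0}
    - {"offset": [0, 0, -0.01], "twist": 0}
    - {"offset": [0, 0, -0.02], "twist": 0}
    - {"offset": [0, 0, -0.03], "twist": 0}
    - {"offset": [0, 0, -0.03], "twist": 0}

```text
time: 4.95
tool_pos: [561.5, -155.9, 322.5]
tcp_rot: [3.141, -0.001, -2.945]
contact_force: [0.9, 0.5, -3.6]
grip_width: 37.1
```

```bash
python3 - <<'E'
from h import *
print(plan(672.7,2.3,78,np.radians(191.2)))
a=viewer.capture('side'); cv2.imwrite('pics/t2.png',cv2.resize(a[100:300,260:520,::-1],None,fx=3,fy=3,interpolation=cv2.INTER_CUBIC)[:590])
E
```

```text
(array([-139.9,  133.5]), np.float64(85.5), np.float64(-359.9619735691229))
```

View pics/t2.png

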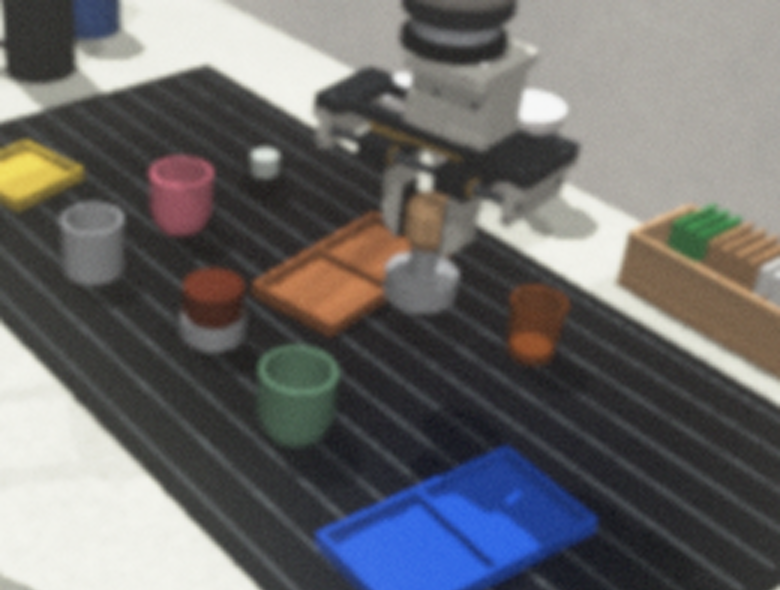

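The tamper is held and lifted clear: it hangs upright at (425,250) and the force of 3.6 N matches its weight. Carrying it to the far wooden bay.

Request:
play_rows:
  commands:
    - {"offset": [-0.01, 0.01, 0], "twist": 0}
    - {"offset": [-0.018, 0.0175, 0], "twist": 0}
    - {"offset": [-0.022, 0.021, 0], "twist": 0}
    - {"offset": [-0.022, 0.021, 0], "twist": 0}
    - {"offset": [-0.022, 0.021, 0], "twist": 0}

```text
time: 5.5
tool_pos: [636.7, -47.0, 319.5]
tcp_rot: [3.14, -0.003, -2.945]
contact_force: [0.4, 0.0, -4.0]
grip_width: 36.7
```

Request:
play_rows:
  commands:
    - {"offset": [-0.022, 0.021, 0], "twist": 0}
    - {"offset": [-0.016, 0.015, 0], "twist": 0}
    - {"offset": [-0.008, 0.007, 0], "twist": 0}
    - {"offset": [0, 0, 0], "twist": 0}
    - {"offset": [0, 0, 0], "twist": 0}

```text
time: 6.0
tool_pos: [672.6, 2.0, 320.6]
tcp_rot: [3.141, -0.002, -2.945]
contact_force: [-0.5, -0.0, -3.4]
grip_width: 37.0
```

```bash
python3 - <<'E'
from h import *
print(plan(672.7,2.3,77.7,np.radians(191.2)))
E
```

```text
(array([-0.1,  0.3]), np.float64(83.9), np.float64(-359.9551646735103))
```

Request:
play_rows:
  commands:
    - {"offset": [0, 0, 0.02], "twist": 0}
    - {"offset": [0, 0, 0.025], "twist": 0}
    - {"offset": [0, 0, 0.02], "twist": 0}
    - {"offset": [0, 0, 0.01], "twist": 0}
    - {"offset": [0, 0, 0.004], "twist": 0}

```text
time: 6.5
tool_pos: [672.5, 1.3, 241.6]
tcp_rot: [3.141, -0.002, -2.947]
contact_force: [-0.5, 0.5, -3.8]
grip_width: 36.9
```

Request:
play_rows:
  commands:
    - {"offset": [0, 0, 0.001], "twist": 0}
    - {"offset": [0, 0, 0.001], "twist": 0}
    - {"offset": [0, 0, 0.0005], "twist": 0}

```text
time: 6.8
tool_pos: [673.3, 2.2, 241.3]
tcp_rot: [-3.141, 0.002, -2.945]
contact_force: [-0.2, -0.0, -2.9]
grip_width: 37.0
```

Request:
play_rows:
  commands:
    - {"offset": [0, 0, 0.0005], "twist": 0}
    - {"offset": [0, 0, 0.0005], "twist": 0}

```text
time: 7.0
tool_pos: [673.1, 2.4, 239.7]
tcp_rot: [-3.141, 0.001, -2.945]
contact_force: [-0.6, 1.1, -3.9]
grip_width: 36.9
```

Request:
play_rows:
  commands:
    - {"offset": [0, 0, 0.001], "twist": 0}
    - {"offset": [0, 0, 0.001], "twist": 0}
    - {"offset": [0, 0, 0], "twist": 0}

```text
time: 7.3
tool_pos: [673.0, 2.3, 237.0]
tcp_rot: [3.141, -0.0, -2.945]
contact_force: [-0.5, -0.5, -3.3]
grip_width: 36.6
```

Request:
play_rows:
  commands:
    - {"offset": [0, 0, 0.0005], "twist": 0}
    - {"offset": [0, 0, 0], "twist": 0}

```text
time: 7.5
tool_pos: [673.1, 2.3, 236.7]
tcp_rot: [3.142, 0.0, -2.945]
contact_force: [0.6, 0.1, -3.0]
grip_width: 37.0
```

Request:
play_rows:
  commands:
    - {"offset": [0, 0, 0.0005], "twist": 0}
    - {"offset": [0, 0, 0], "twist": 0}

```text
time: 7.7
tool_pos: [673.1, 2.3, 236.7]
tcp_rot: [-3.142, 0.001, -2.945]
contact_force: [-1.4, 0.3, -1.4]
grip_width: 37.0
```

Request:
play_rows:
  commands:
    - {"offset": [0, 0, 0.0005], "twist": 0}
    - {"offset": [0, 0, 0], "twist": 0}

```text
time: 7.9
tool_pos: [673.1, 2.4, 236.6]
tcp_rot: [-3.141, 0.001, -2.945]
contact_force: [-2.4, 2.0, 5.0]
grip_width: 36.7
```

Contact at the predicted height. Release.

Request:
play_rows:
  commands:
    - {"offset": [0, 0, 0], "twist": 0}
    - {"offset": [0, 0, 0], "twist": 0}
    - {"offset": [0, 0, 0], "twist": 0}
    - {"offset": [0, 0, 0], "twist": 0}
    - {"offset": [0, 0, 0], "twist": 0}
  jaw: 0

```text
time: 8.4
tool_pos: [673.1, 2.2, 235.5]
tcp_rot: [3.141, -0.0, -2.945]
contact_force: [-0.1, -0.2, 0.8]
grip_width: 72.2
```

Request:
play_rows:
  commands:
    - {"offset": [0, 0, 0], "twist": 0}
    - {"offset": [0, 0, -0.02], "twist": 0}
    - {"offset": [0, 0, -0.03], "twist": 0}
    - {"offset": [0, 0, -0.03], "twist": 0}
    - {"offset": [0, 0, -0.02], "twist": 0}

```text
time: 8.9
tool_pos: [673.2, 2.3, 338.2]
tcp_rot: [-3.141, 0.003, -2.945]
contact_force: [0.7, -0.7, -0.7]
grip_width: 91.9
```

```bash
python3 - <<'E'
from h import *
print(plan(464.4,-7.2,48,np.radians(191.2)))
a=viewer.capture('side'); cv2.imwrite('pics/t3.png',cv2.resize(a[100:300,260:520,::-1],None,fx=3,fy=3,interpolation=cv2.INTER_CUBIC)[:590])
E
```

```text
(array([206.7,  31.4]), np.float64(131.2), np.float64(-359.9571008303537))
```

View pics/t3.png

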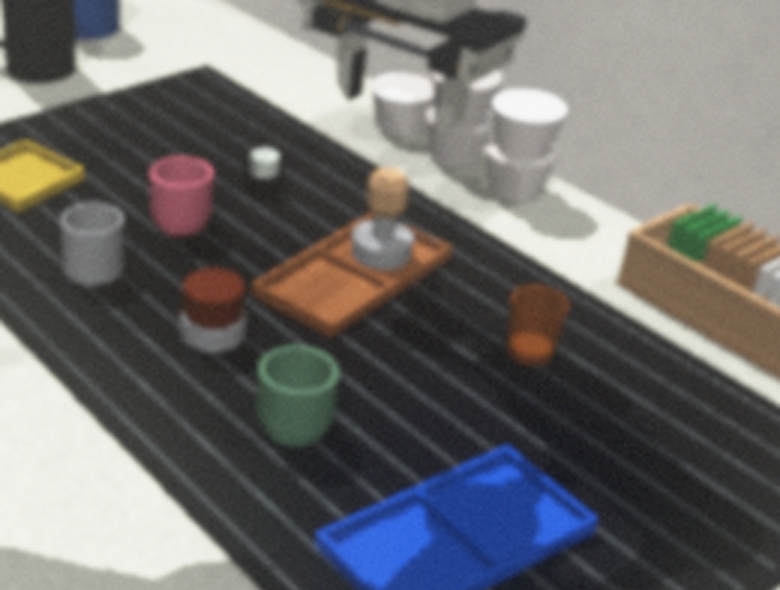

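The tamper stands upright in the far bay at about (385,230) in the crop. Next, the leveller.

Request:
play_rows:
  commands:
    - {"offset": [0.04, 0.006, 0], "twist": 0}
    - {"offset": [0.045, 0.007, 0], "twist": 0}
    - {"offset": [0.045, 0.007, 0], "twist": 0}
    - {"offset": [0.045, 0.007, 0], "twist": 0}
    - {"offset": [0.0317, 0.0044, 0], "twist": 0}

```text
time: 9.45
tool_pos: [461.3, -7.0, 335.3]
tcp_rot: [3.141, -0.001, -2.945]
contact_force: [0.4, -0.4, 0.8]
grip_width: 91.9
```

Request:
play_rows:
  commands:
    - {"offset": [0, 0, 0.03], "twist": 0}
    - {"offset": [0, 0, 0.035], "twist": 0}
    - {"offset": [0, 0, 0.03], "twist": 0}
    - {"offset": [0, 0, 0.015], "twist": 0}
    - {"offset": [0, 0, 0.006], "twist": 0}

```text
time: 9.95
tool_pos: [463.6, -7.1, 218.0]
tcp_rot: [3.14, -0.003, -2.945]
contact_force: [0.6, 0.9, -0.4]
grip_width: 92.1
```

Request:
play_rows:
  commands:
    - {"offset": [0, 0, 0.001], "twist": 0}
    - {"offset": [0, 0, 0], "twist": 0}

```text
time: 10.15
tool_pos: [464.5, -7.2, 219.2]
tcp_rot: [-3.141, 0.001, -2.945]
contact_force: [0.2, 0.2, -0.4]
grip_width: 91.9
```

```bash
python3 - <<'E'
from h import *
print(plan(464.4,-7.2,48,np.radians(191.2)))
E
```

```text
(array([0.1, 0.1]), np.float64(12.2), np.float64(-359.9534796195776))
```

Request:
play_rows:
  commands:
    - {"offset": [0, 0, 0.008], "twist": 0}
    - {"offset": [0, 0, 0.004], "twist": 0}
    - {"offset": [0, 0, 0], "twist": 0}
    - {"offset": [0, 0, 0], "twist": 0}

```text
time: 10.55
tool_pos: [464.2, -7.2, 206.7]
tcp_rot: [3.141, -0.0, -2.945]
contact_force: [0.3, -0.2, 0.3]
grip_width: 91.5
```

Request:
play_rows:
  commands:
    - {"offset": [0, 0, 0], "twist": 0}
    - {"offset": [0, 0, 0], "twist": 0}
    - {"offset": [0, 0, 0], "twist": 0}
    - {"offset": [0, 0, 0], "twist": 0}
    - {"offset": [0, 0, 0], "twist": 0}
  jaw: 255

```text
time: 11.05
tool_pos: [464.2, -7.2, 206.8]
tcp_rot: [3.142, 0.0, -2.945]
contact_force: [-0.5, 0.2, -0.2]
grip_width: 56.6
```

Request:
play_rows:
  commands:
    - {"offset": [0, 0, 0], "twist": 0}
    - {"offset": [0, 0, 0], "twist": 0}
    - {"offset": [0, 0, 0], "twist": 0}

```text
time: 11.35
tool_pos: [464.2, -7.2, 206.7]
tcp_rot: [3.141, 0.0, -2.945]
contact_force: [0.5, 0.7, 0.2]
grip_width: 53.6
```

Request:
play_rows:
  commands:
    - {"offset": [0, 0, -0.01], "twist": 0}
    - {"offset": [0, 0, -0.02], "twist": 0}
    - {"offset": [0, 0, -0.025], "twist": 0}
    - {"offset": [0, 0, -0.015], "twist": 0}
    - {"offset": [0, 0, 0], "twist": 0}

```text
time: 11.85
tool_pos: [464.7, -7.3, 278.8]
tcp_rot: [-3.14, 0.004, -2.945]
contact_force: [-0.3, 0.0, -3.2]
grip_width: 53.1
```

```bash
python3 - <<'E'
from h import *
print(plan(584.5,-15.2,52.7,np.radians(191.2)))
a=viewer.capture('side'); cv2.imwrite('pics/t4.png',cv2.resize(a[100:300,260:520,::-1],None,fx=3,fy=3,interpolation=cv2.INTER_CUBIC)[:590])
E
```

```text
(array([-116. ,  -31.2]), np.float64(67.1), np.float64(-359.95113548132946))
```

View pics/t4.png

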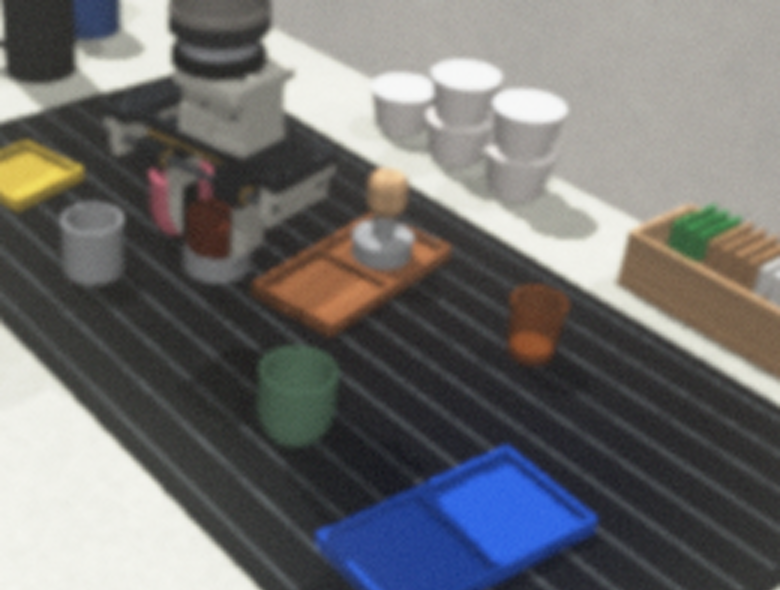

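The leveller hangs upright in the jaws at about (210,240), with 3.2 N shown. Moving to the near wooden bay.

Request:
play_rows:
  commands:
    - {"offset": [-0.015, -0.004, 0], "twist": 0}
    - {"offset": [-0.025, -0.007, 0], "twist": 0}
    - {"offset": [-0.03, -0.008, 0], "twist": 0}
    - {"offset": [-0.028, -0.0075, 0], "twist": 0}
    - {"offset": [-0.018, -0.0047, 0], "twist": 0}

```text
time: 12.4
tool_pos: [585.3, -15.3, 275.1]
tcp_rot: [3.141, -0.001, -2.945]
contact_force: [-0.4, -0.6, -3.0]
grip_width: 53.4
```

Request:
play_rows:
  commands:
    - {"offset": [0, 0, 0.01], "twist": 0}
    - {"offset": [0, 0, 0.02], "twist": 0}
    - {"offset": [0, 0, 0.02], "twist": 0}
    - {"offset": [0, 0, 0.01], "twist": 0}
    - {"offset": [0, 0, 0], "twist": 0}

```text
time: 12.9
tool_pos: [582.7, -15.0, 214.3]
tcp_rot: [3.14, -0.005, -2.945]
contact_force: [-0.2, 0.3, -3.1]
grip_width: 53.1
```

Request:
play_rows:
  commands:
    - {"offset": [0, 0, 0], "twist": 0}

```text
time: 13.0
tool_pos: [583.8, -15.2, 216.7]
tcp_rot: [3.141, -0.0, -2.945]
contact_force: [-0.5, 0.5, -3.1]
grip_width: 53.7
```

```bash
python3 - <<'E'
from h import *
print(plan(584.5,-15.2,52.7,np.radians(191.2)))
E
```

```text
(array([-0.6, -0.2]), np.float64(5.0), np.float64(-359.9568486746811))
```

Request:
play_rows:
  commands:
    - {"offset": [0, 0, 0.001], "twist": 0}
    - {"offset": [0, 0, 0.001], "twist": 0}
    - {"offset": [0, 0, 0.001], "twist": 0}
    - {"offset": [0, 0, 0.001], "twist": 0}
    - {"offset": [0, 0, 0], "twist": 0}

```text
time: 13.5
tool_pos: [584.0, -15.2, 212.7]
tcp_rot: [3.142, 0.0, -2.945]
contact_force: [0.8, -0.2, -1.8]
grip_width: 53.6
```

Request:
play_rows:
  commands:
    - {"offset": [0, 0, 0.001], "twist": 0}
    - {"offset": [0, 0, 0], "twist": 0}

```text
time: 13.7
tool_pos: [584.1, -15.2, 211.8]
tcp_rot: [-3.142, 0.0, -2.945]
contact_force: [-0.0, -1.0, -1.8]
grip_width: 53.1
```

Request:
play_rows:
  commands:
    - {"offset": [0, 0, 0.0005], "twist": 0}
    - {"offset": [0, 0, 0], "twist": 0}

```text
time: 13.9
tool_pos: [584.1, -15.2, 211.8]
tcp_rot: [-3.141, 0.001, -2.945]
contact_force: [-2.0, 0.7, 3.2]
grip_width: 53.5
```

Contact (+3 N). Release and rise.

Request:
play_rows:
  commands:
    - {"offset": [0, 0, 0], "twist": 0}
    - {"offset": [0, 0, 0], "twist": 0}
    - {"offset": [0, 0, 0], "twist": 0}
    - {"offset": [0, 0, 0], "twist": 0}
    - {"offset": [0, 0, 0], "twist": 0}
  jaw: 0

```text
time: 14.4
tool_pos: [584.1, -15.2, 211.1]
tcp_rot: [3.142, 0.0, -2.945]
contact_force: [0.6, -0.6, 0.0]
grip_width: 88.5
```

Request:
play_rows:
  commands:
    - {"offset": [0, 0, -0.01], "twist": 0}
    - {"offset": [0, 0, -0.03], "twist": 0}
    - {"offset": [0, 0, -0.04], "twist": 0}
    - {"offset": [0, 0, -0.04], "twist": 0}
    - {"offset": [0, 0, 0], "twist": 0}

```text
time: 14.9
tool_pos: [585.2, -15.3, 338.1]
tcp_rot: [-3.138, 0.011, -2.945]
contact_force: [0.7, 0.6, 0.1]
grip_width: 91.9
```

```bash
python3 - <<'E'
from h import *
print(plan(547.5,164,46,np.radians(177.4)),'after twist axes: recompute')
a=viewer.capture('side'); cv2.imwrite('pics/t5.png',cv2.resize(a[100:300,260:520,::-1],None,fx=3,fy=3,interpolation=cv2.INTER_CUBIC)[:590])
E
```

```text
(array([  2. , 183.2]), np.float64(133.1), np.float64(-346.1518683677416)) after twist axes: recompute
```

View pics/t5.png

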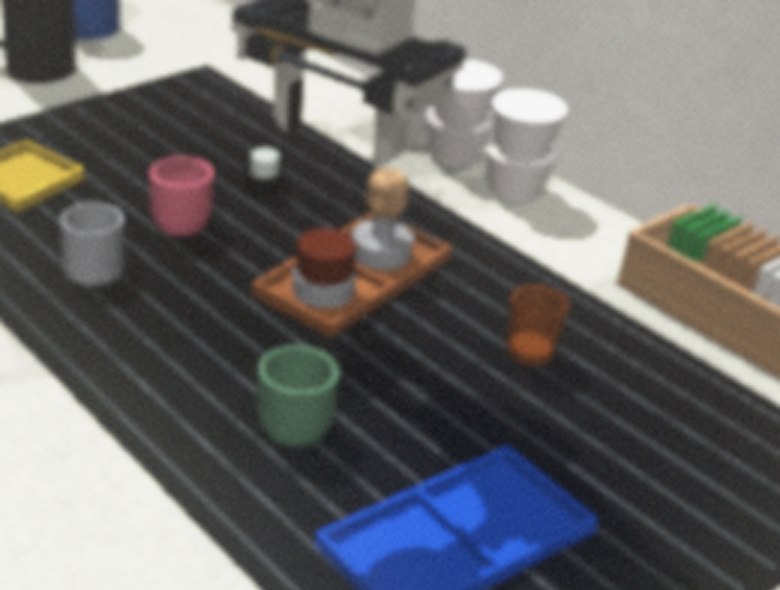

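The leveller stands flat in the near bay at (327,270), clear of the tamper. Now the pink cup, which is Rose-pink at (182,195), not the purple ones.

Request:
play_rows:
  commands:
    - {"offset": [0.0004, 0.03, 0], "twist": 0}
    - {"offset": [0.0004, 0.04, 0], "twist": 0}
    - {"offset": [0.0004, 0.04, 0], "twist": 0}
    - {"offset": [0.0004, 0.04, 0], "twist": 0}
    - {"offset": [0.0004, 0.033, 0], "twist": 0}

```text
time: 15.45
tool_pos: [545.4, 165.7, 330.3]
tcp_rot: [3.141, -0.002, -2.945]
contact_force: [1.0, 0.0, 0.0]
grip_width: 91.7
```

Request:
play_rows:
  commands:
    - {"offset": [0, 0, 0.01], "twist": 7}
    - {"offset": [0, 0, 0.02], "twist": 6.8}
    - {"offset": [0, 0, 0.01], "twist": 0}
    - {"offset": [0, 0, 0], "twist": 0}
    - {"offset": [0, 0, 0], "twist": 0}

```text
time: 15.95
tool_pos: [546.6, 163.7, 291.2]
tcp_rot: [-3.142, -0.0, 3.099]
contact_force: [-0.5, 0.0, 0.3]
grip_width: 91.6
```

```bash
python3 - <<'E'
from h import *
print(plan(547.5,164,46,np.radians(177.4)))
E
```

```text
(array([-0.9,  0.4]), np.float64(86.2), np.float64(0.14578833231466062))
```

Request:
play_rows:
  commands:
    - {"offset": [-0.001, 0, 0.02], "twist": 0}
    - {"offset": [0, 0, 0.025], "twist": 0}
    - {"offset": [0, 0, 0.02], "twist": 0}
    - {"offset": [0, 0, 0.015], "twist": 0}
    - {"offset": [0, 0, 0.006], "twist": 0}

```text
time: 16.45
tool_pos: [547.4, 163.5, 204.6]
tcp_rot: [-3.141, -0.001, 3.098]
contact_force: [-0.4, -0.1, 0.6]
grip_width: 92.0
```

Request:
play_rows:
  commands:
    - {"offset": [0, 0, 0], "twist": 0}
    - {"offset": [0, 0, 0], "twist": 0}

```text
time: 16.65
tool_pos: [547.9, 163.8, 206.2]
tcp_rot: [3.141, 0.002, 3.097]
contact_force: [0.8, 1.0, -0.3]
grip_width: 91.6
```

Request:
play_rows:
  commands:
    - {"offset": [0, 0, 0], "twist": 0}
    - {"offset": [0, 0, 0], "twist": 0}
    - {"offset": [0, 0, 0], "twist": 0}
    - {"offset": [0, 0, 0], "twist": 0}
    - {"offset": [0, 0, 0], "twist": 0}
  jaw: 255

```text
time: 17.15
tool_pos: [547.4, 164.0, 205.4]
tcp_rot: [3.141, 0.0, 3.097]
contact_force: [-0.6, 1.5, 2.6]
grip_width: 60.2
```

Request:
play_rows:
  commands:
    - {"offset": [0, 0, 0], "twist": 0}
    - {"offset": [0, 0, 0], "twist": 0}

```text
time: 17.35
tool_pos: [547.4, 164.0, 205.4]
tcp_rot: [3.141, 0.0, 3.097]
contact_force: [-1.0, 0.7, 3.3]
grip_width: 60.1
```

The opening is 60.1 mm where 62 was expected, and there is a slight upward force, so I look before lifting.

```bash
python3 - <<'E'
from h import *
a=viewer.capture('side'); cv2.imwrite('pics/t6.png',cv2.resize(a[60:240,230:430,::-1],None,fx=3.3,fy=3.3,interpolation=cv2.INTER_CUBIC)[:590])
E
```

```text
(no output)
```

View pics/t6.png

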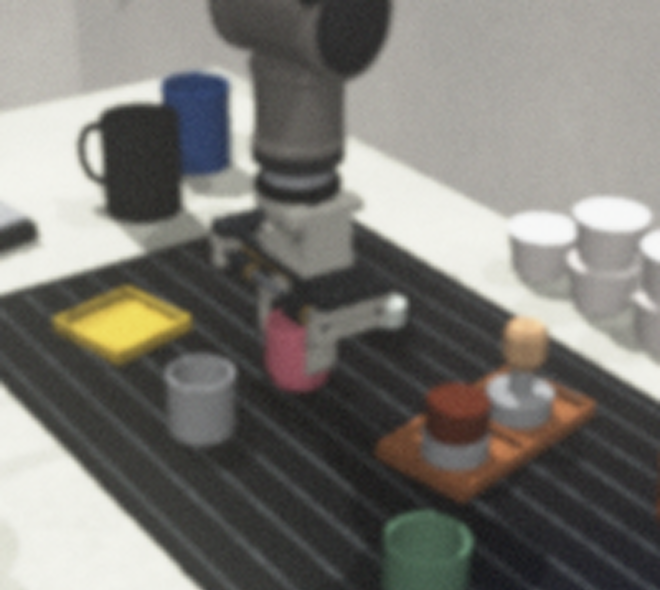

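The pink cup is upright between the pads at (297,350). Lift.

Request:
play_rows:
  commands:
    - {"offset": [0, 0, -0.01], "twist": 0}
    - {"offset": [0, 0, -0.025], "twist": 0}
    - {"offset": [0, 0, -0.035], "twist": 0}
    - {"offset": [0, 0, -0.03], "twist": 0}
    - {"offset": [0, 0, -0.015], "twist": 0}

```text
time: 17.9
tool_pos: [547.7, 163.8, 323.5]
tcp_rot: [3.141, 0.004, 3.097]
contact_force: [0.4, 0.4, -1.2]
grip_width: 60.3
```

```bash
python3 - <<'E'
from h import *
print(plan(508.6,-313.1,51.4,np.radians(177.4)))
E
```

```text
(array([  17.8, -478.2]), np.float64(113.1), np.float64(0.04108421682994795))
```

Request:
play_rows:
  commands:
    - {"offset": [0.001, -0.02, 0], "twist": 0}
    - {"offset": [0.0014, -0.035, 0], "twist": 0}
    - {"offset": [0.0014, -0.04, 0], "twist": 0}
    - {"offset": [0.0014, -0.04, 0], "twist": 0}
    - {"offset": [0.0014, -0.04, 0], "twist": 0}

```text
time: 18.4
tool_pos: [532.5, -12.1, 320.6]
tcp_rot: [-3.141, -0.0, 3.097]
contact_force: [0.6, -1.2, -1.7]
grip_width: 60.6
```

Request:
play_rows:
  commands:
    - {"offset": [0.0014, -0.04, 0], "twist": 0}
    - {"offset": [0.0014, -0.04, 0], "twist": 0}
    - {"offset": [0.0014, -0.04, 0], "twist": 0}
    - {"offset": [0.0014, -0.04, 0], "twist": 0}
    - {"offset": [0.0014, -0.04, 0], "twist": 0}

```text
time: 18.9
tool_pos: [516.5, -211.8, 320.5]
tcp_rot: [3.142, -0.0, 3.097]
contact_force: [0.4, -0.3, -1.3]
grip_width: 60.2
```

Request:
play_rows:
  commands:
    - {"offset": [0.0014, -0.04, 0], "twist": 0}
    - {"offset": [0.0014, -0.035, 0], "twist": 0}
    - {"offset": [0.0014, -0.02, 0], "twist": 0}
    - {"offset": [0, -0.008, 0], "twist": 0}
    - {"offset": [0, 0, 0], "twist": 0}

```text
time: 19.4
tool_pos: [508.2, -313.0, 320.0]
tcp_rot: [3.141, -0.0, 3.096]
contact_force: [0.6, -0.2, -2.2]
grip_width: 60.4
```

```bash
python3 - <<'E'
from h import *
print(plan(508.6,-313.1,51.4,np.radians(177.4)))
E
```

```text
(array([-0.4, -0.1]), np.float64(109.6), np.float64(-0.01275380660942441))
```

Target TCP height 210.4. Going down 104, then gently.

Request:
play_rows:
  commands:
    - {"offset": [0, 0, 0.02], "twist": 0}
    - {"offset": [0, 0, 0.03], "twist": 0}
    - {"offset": [0, 0, 0.03], "twist": 0}
    - {"offset": [0, 0, 0.015], "twist": 0}
    - {"offset": [0, 0, 0.007], "twist": 0}

```text
time: 19.9
tool_pos: [508.4, -310.7, 216.5]
tcp_rot: [3.139, -0.003, 3.099]
contact_force: [0.1, 0.5, -1.5]
grip_width: 60.0
```

Request:
play_rows:
  commands:
    - {"offset": [0, 0, 0], "twist": 0}
    - {"offset": [0, 0, 0], "twist": 0}

```text
time: 20.1
tool_pos: [508.9, -312.4, 219.2]
tcp_rot: [-3.141, 0.001, 3.098]
contact_force: [0.4, 0.2, -0.9]
grip_width: 60.2
```

```bash
python3 - <<'E'
from h import *
a=viewer.capture('side'); cv2.imwrite('pics/t7.png',cv2.resize(a[160:320,320:520,::-1],None,fx=3.3,fy=3.3,interpolation=cv2.INTER_CUBIC))
E
```

```text
(no output)
```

View pics/t7.png

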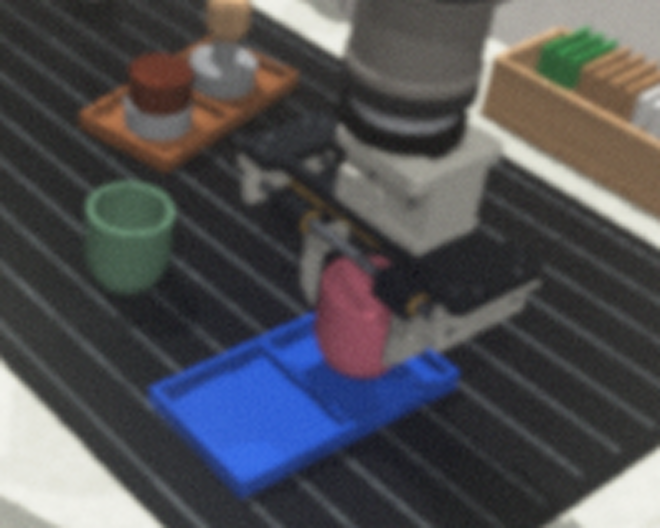

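The pink cup is just above the far blue bay at (355,320), upright.

Request:
play_rows:
  commands:
    - {"offset": [0, 0, 0.003], "twist": 0}
    - {"offset": [0, 0, 0.002], "twist": 0}
    - {"offset": [0, 0, 0.001], "twist": 0}
    - {"offset": [0, 0, 0], "twist": 0}
    - {"offset": [0, 0, 0], "twist": 0}

```text
time: 20.65
tool_pos: [508.3, -312.9, 212.2]
tcp_rot: [3.142, 0.0, 3.097]
contact_force: [-0.5, 0.2, -1.6]
grip_width: 60.1
```

Request:
play_rows:
  commands:
    - {"offset": [0, 0, 0.001], "twist": 0}
    - {"offset": [0, 0, 0], "twist": 0}

```text
time: 20.85
tool_pos: [508.2, -312.9, 211.1]
tcp_rot: [3.141, -0.0, 3.097]
contact_force: [0.2, 0.6, -2.8]
grip_width: 60.2
```

Request:
play_rows:
  commands:
    - {"offset": [0, 0, 0.001], "twist": 0}
    - {"offset": [0, 0, 0], "twist": 0}

```text
time: 21.05
tool_pos: [508.3, -312.9, 210.5]
tcp_rot: [-3.141, 0.0, 3.097]
contact_force: [-0.3, -0.2, -0.3]
grip_width: 60.1
```

Request:
play_rows:
  commands:
    - {"offset": [0, 0, 0.0005], "twist": 0}
    - {"offset": [0, 0, 0], "twist": 0}

```text
time: 21.25
tool_pos: [508.3, -312.9, 210.5]
tcp_rot: [-3.141, 0.0, 3.097]
contact_force: [-1.3, 0.9, 5.1]
grip_width: 60.3
```

Request:
play_rows:
  commands:
    - {"offset": [0, 0, 0], "twist": 0}
    - {"offset": [0, 0, 0], "twist": 0}
    - {"offset": [0, 0, 0], "twist": 0}
    - {"offset": [0, 0, 0], "twist": 0}
    - {"offset": [0, 0, 0], "twist": 0}
  jaw: 0

```text
time: 21.75
tool_pos: [508.3, -312.9, 209.6]
tcp_rot: [3.141, -0.0, 3.097]
contact_force: [1.1, 0.3, -0.9]
grip_width: 91.0
```

Request:
play_rows:
  commands:
    - {"offset": [0, 0, -0.01], "twist": 0}
    - {"offset": [0, 0, -0.03], "twist": 0}
    - {"offset": [0, 0, -0.04], "twist": 0}
    - {"offset": [0, 0, -0.03], "twist": 0}
    - {"offset": [0, 0, 0], "twist": 0}

```text
time: 22.25
tool_pos: [509.1, -313.5, 325.4]
tcp_rot: [-3.136, 0.008, 3.097]
contact_force: [0.6, -0.4, 0.2]
grip_width: 92.0
```

```bash
python3 - <<'E'
from h import *
print(plan(443.2,-150,46,np.radians(177.4)))
a=viewer.capture('side'); cv2.imwrite('pics/t8.png',cv2.resize(a[160:320,320:520,::-1],None,fx=3.3,fy=3.3,interpolation=cv2.INTER_CUBIC))
E
```

```text
(array([ 73.1, 160.4]), np.float64(120.4), np.float64(0.052599479717204176))
```

View pics/t8.png

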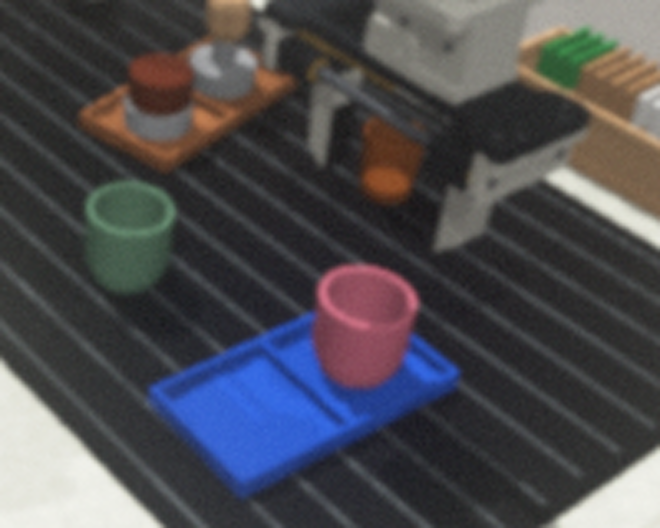

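The pink cup stands in the far blue bay at (363,325). Next, the green cup.

Request:
play_rows:
  commands:
    - {"offset": [0.015, 0.032, 0], "twist": 0}
    - {"offset": [0.016, 0.036, 0], "twist": 0}
    - {"offset": [0.016, 0.036, 0], "twist": 0}
    - {"offset": [0.016, 0.036, 0], "twist": 0}
    - {"offset": [0.01, 0.0204, 0], "twist": 0}

```text
time: 22.8
tool_pos: [440.9, -146.9, 318.7]
tcp_rot: [3.14, -0.003, 3.098]
contact_force: [-0.3, -0.9, -0.5]
grip_width: 92.1
```

Request:
play_rows:
  commands:
    - {"offset": [0, 0, 0.02], "twist": 0}
    - {"offset": [0, 0, 0.025], "twist": 0}
    - {"offset": [0, 0, 0.02], "twist": 0}
    - {"offset": [0, 0, 0], "twist": 0}
    - {"offset": [0, 0, 0], "twist": 0}

```text
time: 23.3
tool_pos: [442.4, -149.3, 254.4]
tcp_rot: [3.141, -0.002, 3.097]
contact_force: [0.4, -0.4, 0.9]
grip_width: 91.6
```

```bash
python3 - <<'E'
from h import *
print(plan(443.2,-150,46,np.radians(177.4)))
E
```

```text
(array([-0.8, -0.6]), np.float64(49.4), np.float64(0.04184274745747759))
```

Request:
play_rows:
  commands:
    - {"offset": [-0.0005, -0.0005, 0.02], "twist": 0}
    - {"offset": [0, 0, 0.018], "twist": 0}
    - {"offset": [0, 0, 0.008], "twist": 0}
    - {"offset": [0, 0, 0.003], "twist": 0}
    - {"offset": [0, 0, 0], "twist": 0}

```text
time: 23.8
tool_pos: [443.2, -150.0, 206.1]
tcp_rot: [-3.141, 0.0, 3.097]
contact_force: [-0.3, -0.1, 0.2]
grip_width: 92.2
```

Request:
play_rows:
  commands:
    - {"offset": [0, 0, 0], "twist": 0}
    - {"offset": [0, 0, 0], "twist": 0}

```text
time: 24.0
tool_pos: [443.2, -150.0, 206.4]
tcp_rot: [-3.141, 0.001, 3.097]
contact_force: [-0.4, -0.5, -1.0]
grip_width: 91.9
```

Request:
play_rows:
  commands:
    - {"offset": [0, 0, 0], "twist": 0}
    - {"offset": [0, 0, 0], "twist": 0}
    - {"offset": [0, 0, 0], "twist": 0}
    - {"offset": [0, 0, 0], "twist": 0}
    - {"offset": [0, 0, 0], "twist": 0}
  jaw: 255

```text
time: 24.5
tool_pos: [443.0, -149.8, 205.7]
tcp_rot: [3.141, -0.0, 3.097]
contact_force: [0.1, 1.6, 0.8]
grip_width: 60.6
```

Request:
play_rows:
  commands:
    - {"offset": [0, 0, 0], "twist": 0}
    - {"offset": [0, 0, 0], "twist": 0}

```text
time: 24.7
tool_pos: [443.0, -149.8, 205.7]
tcp_rot: [3.141, -0.0, 3.097]
contact_force: [-0.3, 2.0, 0.8]
grip_width: 60.6
```

Request:
play_rows:
  commands:
    - {"offset": [0, 0, -0.01], "twist": 0}
    - {"offset": [0, 0, -0.02], "twist": 0}
    - {"offset": [0, 0, -0.03], "twist": 0}
    - {"offset": [0, 0, -0.02], "twist": 0}
    - {"offset": [0, 0, 0], "twist": 0}

```text
time: 25.2
tool_pos: [443.6, -150.2, 288.5]
tcp_rot: [-3.139, 0.005, 3.097]
contact_force: [0.7, -0.9, -2.3]
grip_width: 60.6
```

```bash
python3 - <<'E'
from h import *
print(plan(418.6,-309.1,51.7,np.radians(177.4)))
E
```

```text
(array([  17.9, -159.8]), np.float64(77.8), np.float64(0.04998860727104077))
```

Request:
play_rows:
  commands:
    - {"offset": [0.003, -0.02, 0], "twist": 0}
    - {"offset": [0.004, -0.035, 0], "twist": 0}
    - {"offset": [0.004, -0.04, 0], "twist": 0}
    - {"offset": [0.004, -0.035, 0], "twist": 0}
    - {"offset": [0.0025, -0.02, 0], "twist": 0}

```text
time: 25.7
tool_pos: [418.0, -301.2, 284.7]
tcp_rot: [3.141, -0.001, 3.095]
contact_force: [-0.0, -0.3, -1.2]
grip_width: 60.3
```

Request:
play_rows:
  commands:
    - {"offset": [0, -0.0095, 0], "twist": 0}
    - {"offset": [0, 0, 0.015], "twist": 0}
    - {"offset": [0, 0, 0.02], "twist": 0}
    - {"offset": [0, 0, 0.015], "twist": 0}
    - {"offset": [0, 0, 0], "twist": 0}

```text
time: 26.2
tool_pos: [417.9, -307.1, 233.3]
tcp_rot: [3.138, -0.004, 3.097]
contact_force: [0.5, 0.3, -0.7]
grip_width: 60.6
```

```bash
python3 - <<'E'
from h import *
print(plan(418.6,-309.1,51.7,np.radians(177.4)))
E
```

```text
(array([-0.8, -1.9]), np.float64(22.6), np.float64(0.06934940229323915))
```

Request:
play_rows:
  commands:
    - {"offset": [0, 0, 0.01], "twist": 0}
    - {"offset": [0, 0, 0.007], "twist": 0}
    - {"offset": [0, 0, 0.002], "twist": 0}
    - {"offset": [0, 0, 0], "twist": 0}
    - {"offset": [0, 0, 0], "twist": 0}

```text
time: 26.7
tool_pos: [418.5, -308.5, 217.0]
tcp_rot: [-3.141, 0.0, 3.097]
contact_force: [-0.9, 1.4, -1.4]
grip_width: 60.2
```

Request:
play_rows:
  commands:
    - {"offset": [0, 0, 0], "twist": 0}

```text
time: 26.8
tool_pos: [418.5, -308.5, 217.1]
tcp_rot: [-3.141, 0.001, 3.097]
contact_force: [-0.4, -0.4, -1.9]
grip_width: 60.4
```

```bash
python3 - <<'E'
from h import *
print(plan(418.6,-309.1,51.7,np.radians(177.4)))
E
```

```text
(array([-0.1, -0.6]), np.float64(6.4), np.float64(0.040835034453795195))
```

Request:
play_rows:
  commands:
    - {"offset": [0, 0, 0.002], "twist": 0}
    - {"offset": [0, 0, 0.002], "twist": 0}
    - {"offset": [0, 0, 0.001], "twist": 0}
    - {"offset": [0, 0, 0], "twist": 0}
    - {"offset": [0, 0, 0], "twist": 0}

```text
time: 27.3
tool_pos: [418.4, -308.4, 211.6]
tcp_rot: [3.141, -0.0, 3.097]
contact_force: [0.7, 0.3, -2.5]
grip_width: 60.8
```

Request:
play_rows:
  commands:
    - {"offset": [0, 0, 0.001], "twist": 0}
    - {"offset": [0, 0, 0], "twist": 0}

```text
time: 27.5
tool_pos: [418.4, -308.5, 210.8]
tcp_rot: [-3.142, 0.0, 3.097]
contact_force: [-0.1, -0.2, -1.4]
grip_width: 60.6
```

Request:
play_rows:
  commands:
    - {"offset": [0, 0, 0.0005], "twist": 0}
    - {"offset": [0, 0, 0], "twist": 0}

```text
time: 27.7
tool_pos: [418.4, -308.5, 210.7]
tcp_rot: [-3.141, 0.0, 3.097]
contact_force: [-1.1, 1.2, 5.1]
grip_width: 60.4
```

Contact. Release.

Request:
play_rows:
  commands:
    - {"offset": [0, 0, 0], "twist": 0}
    - {"offset": [0, 0, 0], "twist": 0}
    - {"offset": [0, 0, 0], "twist": 0}
    - {"offset": [0, 0, 0], "twist": 0}
    - {"offset": [0, 0, 0], "twist": 0}
  jaw: 0

```text
time: 28.2
tool_pos: [418.4, -308.5, 210.1]
tcp_rot: [3.141, -0.0, 3.097]
contact_force: [-1.1, 0.0, -0.3]
grip_width: 91.0
```

Request:
play_rows:
  commands:
    - {"offset": [0, 0, -0.01], "twist": 0}
    - {"offset": [0, 0, -0.03], "twist": 0}
    - {"offset": [0, 0, -0.04], "twist": 0}
    - {"offset": [0, 0, -0.03], "twist": 0}
    - {"offset": [0, 0, 0], "twist": 0}

```text
time: 28.7
tool_pos: [419.1, -309.1, 325.2]
tcp_rot: [-3.135, 0.007, 3.097]
contact_force: [0.1, 0.2, -0.8]
grip_width: 91.9
```

```bash
python3 - <<'E'
from h import *
print(plan(430.2,144,44,np.radians(193)))
a=viewer.capture('side'); cv2.imwrite('pics/t9.png',cv2.resize(a[100:320,240:520,::-1],None,fx=2.7,fy=2.7,interpolation=cv2.INTER_CUBIC))
E
```

```text
(array([  9.1, 453.2]), np.float64(122.2), np.float64(-15.548316770333761))
```

View pics/t9.png

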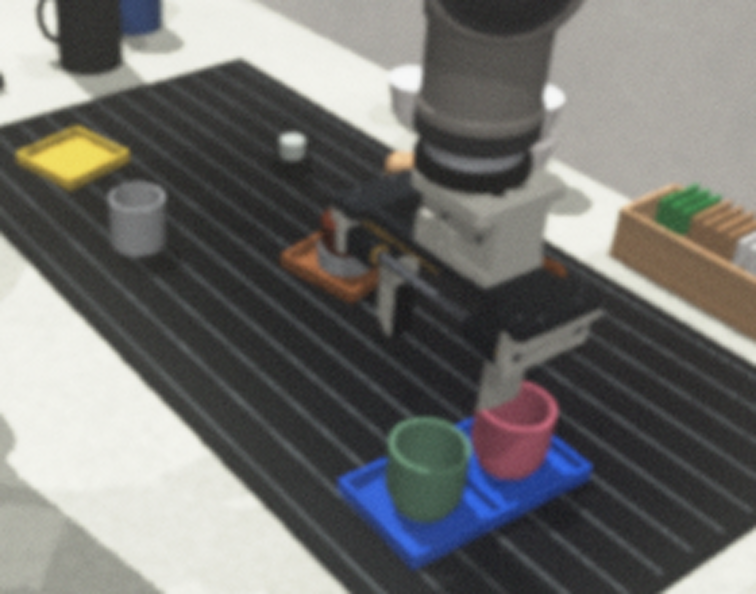

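Green stands at (428,470) and pink at (515,430), each in its own blue bay. Now the dosing cup.

Request:
play_rows:
  commands:
    - {"offset": [0.0008, 0.033, 0], "twist": 0}
    - {"offset": [0.0009, 0.045, 0], "twist": 0}
    - {"offset": [0.0009, 0.045, 0], "twist": 0}
    - {"offset": [0.0009, 0.045, 0], "twist": 0}
    - {"offset": [0.0009, 0.045, 0], "twist": 0}

```text
time: 29.25
tool_pos: [422.8, -93.7, 319.4]
tcp_rot: [3.141, -0.002, 3.096]
contact_force: [0.3, -1.2, 0.2]
grip_width: 91.7
```

Request:
play_rows:
  commands:
    - {"offset": [0.0009, 0.045, 0], "twist": 0}
    - {"offset": [0.0009, 0.045, 0], "twist": 0}
    - {"offset": [0.0009, 0.045, 0], "twist": 0}
    - {"offset": [0.0009, 0.045, 0], "twist": 0}
    - {"offset": [0.0009, 0.04, 0], "twist": 0}

```text
time: 29.75
tool_pos: [428.1, 126.5, 319.5]
tcp_rot: [-3.142, -0.002, 3.097]
contact_force: [0.4, -0.7, 0.2]
grip_width: 91.5
```

Request:
play_rows:
  commands:
    - {"offset": [0.0002, 0.0202, 0], "twist": 0}
    - {"offset": [0, 0, 0.02], "twist": -7.8}
    - {"offset": [0, 0, 0.02], "twist": -7.7}
    - {"offset": [0, 0, 0], "twist": 0}
    - {"offset": [0, 0, 0], "twist": 0}

```text
time: 30.25
tool_pos: [429.4, 144.6, 279.9]
tcp_rot: [3.141, -0.002, -2.919]
contact_force: [-0.1, -1.4, 0.2]
grip_width: 91.7
```

```bash
python3 - <<'E'
from h import *
print(plan(430.2,144,44,np.radians(193)))
E
```

```text
(array([-0.7, -0.8]), np.float64(76.9), np.float64(-360.2748648057284))
```

Request:
play_rows:
  commands:
    - {"offset": [-0.0005, 0, 0.025], "twist": 0}
    - {"offset": [0, 0, 0.025], "twist": 0}
    - {"offset": [0, 0, 0.018], "twist": 0}
    - {"offset": [0, 0, 0.007], "twist": 0}
    - {"offset": [0, 0, 0.001], "twist": 0}

```text
time: 30.75
tool_pos: [430.2, 144.7, 204.3]
tcp_rot: [3.141, -0.0, -2.918]
contact_force: [-0.6, 0.8, 1.0]
grip_width: 91.6
```

Request:
play_rows:
  commands:
    - {"offset": [0, 0, 0], "twist": 0}
    - {"offset": [0, 0, 0], "twist": 0}
    - {"offset": [0, 0, 0], "twist": 0}

```text
time: 31.05
tool_pos: [430.3, 144.9, 205.0]
tcp_rot: [-3.142, 0.002, -2.916]
contact_force: [-0.7, 0.2, -0.3]
grip_width: 91.7
```

Request:
play_rows:
  commands:
    - {"offset": [0, 0, 0], "twist": 0}
    - {"offset": [0, 0, 0], "twist": 0}
    - {"offset": [0, 0, 0], "twist": 0}
    - {"offset": [0, 0, 0], "twist": 0}
    - {"offset": [0, 0, 0], "twist": 0}
  jaw: 255

```text
time: 31.55
tool_pos: [430.0, 144.8, 204.2]
tcp_rot: [3.142, 0.0, -2.916]
contact_force: [-0.1, -0.5, 0.6]
grip_width: 57.6
```

Request:
play_rows:
  commands:
    - {"offset": [0, 0, 0], "twist": 0}
    - {"offset": [0, 0, 0], "twist": 0}
    - {"offset": [0, 0, 0], "twist": 0}

```text
time: 31.85
tool_pos: [430.0, 144.8, 204.2]
tcp_rot: [3.142, 0.0, -2.916]
contact_force: [0.2, 0.0, 0.9]
grip_width: 57.8
```

Width 57.8 mm, matching 58. Lift; the placing height will be 209.2.

Request:
play_rows:
  commands:
    - {"offset": [0, 0, -0.01], "twist": 0}
    - {"offset": [0, 0, -0.02], "twist": 0}
    - {"offset": [0, 0, -0.025], "twist": 0}
    - {"offset": [0, 0, -0.015], "twist": 0}
    - {"offset": [0, 0, 0], "twist": 0}

```text
time: 32.35
tool_pos: [430.5, 145.0, 276.4]
tcp_rot: [-3.141, 0.005, -2.916]
contact_force: [-0.1, 0.6, -2.0]
grip_width: 57.5
```

```bash
python3 - <<'E'
from h import *
print(plan(455.8,332.5,50.2,np.radians(193)))
E
```

```text
(array([-66.7, 177.1]), np.float64(67.2), np.float64(-360.0539975469042))
```

Request:
play_rows:
  commands:
    - {"offset": [-0.007, 0.018, 0], "twist": 0}
    - {"offset": [-0.012, 0.032, 0], "twist": 0}
    - {"offset": [-0.014, 0.038, 0], "twist": 0}
    - {"offset": [-0.014, 0.038, 0], "twist": 0}
    - {"offset": [-0.012, 0.032, 0], "twist": 0}

```text
time: 32.85
tool_pos: [451.8, 313.8, 273.3]
tcp_rot: [-3.142, -0.001, -2.915]
contact_force: [1.4, -1.2, -1.2]
grip_width: 57.2
```

Request:
play_rows:
  commands:
    - {"offset": [-0.0077, 0.0191, 0], "twist": 0}
    - {"offset": [0, 0, 0.015], "twist": 0}
    - {"offset": [0, 0, 0.02], "twist": 0}
    - {"offset": [0, 0, 0.01], "twist": 0}
    - {"offset": [0, 0, 0], "twist": 0}

```text
time: 33.35
tool_pos: [454.7, 332.0, 227.2]
tcp_rot: [-3.14, -0.004, -2.916]
contact_force: [1.4, 0.0, -1.5]
grip_width: 57.8
```

Request:
play_rows:
  commands:
    - {"offset": [0, 0, 0.006], "twist": 0}
    - {"offset": [0, 0, 0.003], "twist": 0}
    - {"offset": [0, 0, 0], "twist": 0}
    - {"offset": [0, 0, 0], "twist": 0}
    - {"offset": [0, 0, 0], "twist": 0}

```text
time: 33.85
tool_pos: [455.5, 332.4, 220.7]
tcp_rot: [3.141, 0.001, -2.916]
contact_force: [0.0, -0.3, -0.9]
grip_width: 57.6
```

```bash
python3 - <<'E'
from h import *
print(plan(455.8,332.5,50.2,np.radians(193)))
E
```

```text
(array([-0.3,  0. ]), np.float64(11.5), np.float64(-360.0638085832006))
```

Request:
play_rows:
  commands:
    - {"offset": [0, 0, 0.004], "twist": 0}
    - {"offset": [0, 0, 0.003], "twist": 0}
    - {"offset": [0, 0, 0.002], "twist": 0}
    - {"offset": [0, 0, 0.001], "twist": 0}
    - {"offset": [0, 0, 0], "twist": 0}

```text
time: 34.35
tool_pos: [455.3, 332.3, 210.0]
tcp_rot: [-3.142, -0.0, -2.916]
contact_force: [0.1, 0.3, -0.6]
grip_width: 57.6
```

Request:
play_rows:
  commands:
    - {"offset": [0, 0, 0.001], "twist": 0}
    - {"offset": [0, 0, 0], "twist": 0}

```text
time: 34.55
tool_pos: [455.4, 332.4, 209.3]
tcp_rot: [3.141, 0.0, -2.916]
contact_force: [0.4, 0.0, -1.6]
grip_width: 57.9
```

Request:
play_rows:
  commands:
    - {"offset": [0, 0, 0.0005], "twist": 0}
    - {"offset": [0, 0, 0], "twist": 0}

```text
time: 34.75
tool_pos: [455.4, 332.4, 209.2]
tcp_rot: [3.141, 0.0, -2.916]
contact_force: [-1.2, -1.9, 4.5]
grip_width: 57.9
```

Request:
play_rows:
  commands:
    - {"offset": [0, 0, 0], "twist": 0}
    - {"offset": [0, 0, 0], "twist": 0}
    - {"offset": [0, 0, 0], "twist": 0}
    - {"offset": [0, 0, 0], "twist": 0}
    - {"offset": [0, 0, 0], "twist": 0}
  jaw: 0

```text
time: 35.25
tool_pos: [455.4, 332.4, 208.6]
tcp_rot: [3.142, -0.0, -2.916]
contact_force: [0.0, -0.2, -0.0]
grip_width: 90.5
```

Request:
play_rows:
  commands:
    - {"offset": [0, 0, -0.01], "twist": 0}
    - {"offset": [0, 0, -0.03], "twist": 0}
    - {"offset": [0, 0, -0.04], "twist": 0}
    - {"offset": [0, 0, -0.04], "twist": 0}
    - {"offset": [0, 0, -0.04], "twist": 0}

```text
time: 35.75
tool_pos: [455.1, 332.2, 371.1]
tcp_rot: [3.141, 0.001, -2.916]
contact_force: [1.5, 0.4, 0.8]
grip_width: 91.5
```

Request:
play_rows:
  commands:
    - {"offset": [0.04, 0, -0.02], "twist": 0}
    - {"offset": [0.04, 0, 0], "twist": 0}
    - {"offset": [0.03, 0, 0], "twist": 0}
    - {"offset": [0, 0, 0], "twist": 0}
    - {"offset": [0, 0, 0], "twist": 0}

```text
time: 36.25
tool_pos: [348.0, 307.8, 389.8]
tcp_rot: [3.141, 0.002, -2.915]
contact_force: [-0.1, -0.1, -0.3]
grip_width: 91.6
```

```bash
python3 - <<'E'
from h import *
o=status.get_obs(); print(o['time'],o['tool_pos'],o['grip_width'])
a=viewer.capture('side'); b=viewer.capture('top'); cv2.imwrite('pics/fs.png',a[:,:,::-1]);cv2.imwrite('pics/ft.png',b[:,:,::-1])
cv2.imwrite('pics/fs_c.png',cv2.resize(a[100:320,230:520,::-1],None,fx=2.7,fy=2.7,interpolation=cv2.INTER_CUBIC))
cv2.imwrite('pics/ft_c.png',cv2.resize(b[80:250,170:510,::-1],None,fx=2.3,fy=2.3,interpolation=cv2.INTER_CUBIC))
E
```

```text
36.25 [348.03947793 307.80363025 389.82457433] 91.58222662873312
```

View pics/fs_c.png

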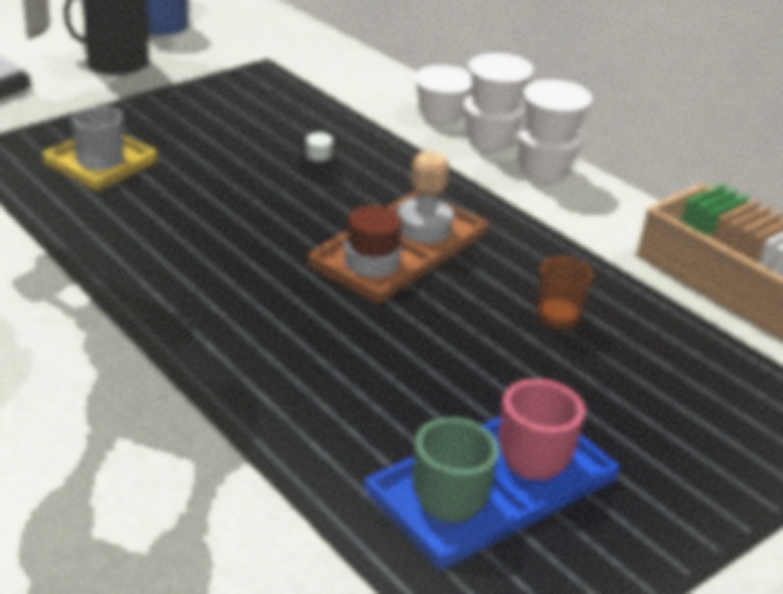

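View pics/ft_c.png

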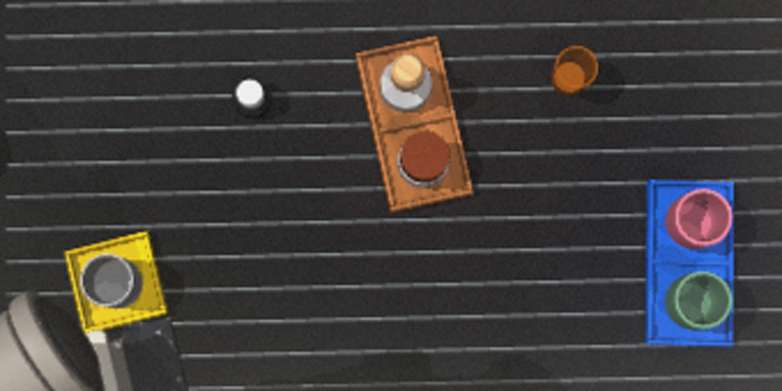

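```bash
python3 - <<'E'
from meas import *
im=cv2.imread('pics/ft.png')
for n,lo,hi,roi,z,D in [('knob',(8,60,195),(25,120,255),(332,100,362,120),78,38),('pink',(160,60,80),(180,255,255),(455,155,500,195),69,62),('green',(55,35,55),(90,255,255),(455,190,500,230),69,62),
 ('shot',(5,120,70),(18,255,255),(405,95,435,127),59,48),('brush',(0,0,130),(180,60,255),(268,110,290,135),44,30)]:
    h=mask(im,lo,hi,roi); print(n,h.mean(0).round(),*rnd('top',h,z,D))
E
```

```text
knob [346. 109.] [673.3   4.1] widths rad/perp 32.1 32.3 mid [676.3   3.6]
pink [473. 173.] [ 508.4 -314.2] widths rad/perp 71.8 60.1 mid [ 506.5 -309.7]
green [474. 210.] [ 419.1 -309.1] widths rad/perp 69.7 60.0 mid [ 418.5 -305.3]
shot [419. 110.] [ 679.3 -184.9] widths rad/perp 58.2 49.0 mid [ 675.2 -181.9]
brush [278. 120.] [662.1 176.5] widths rad/perp 30.0 29.8 mid [662.1 176.4]
```

The placed things measure within 2 mm of their bay centres, and the bystanders have not moved. Handing in.

```bash
python3 -c "
from plant import ticket
print(ticket.close_job())"
```

```text
the job is handed in; nothing more can be done
None
```

All five things are in their trays and the job was handed in at about 36 s of the 109 s allowed. I placed them in the order asked: tamper and leveller in the wooden tray, pink and green cups in the blue tray, dosing cup in the yellow one. Each was lowered in steps of 1 mm or less until the force showed contact at the expected floor height, then released.

- **Placement:** In the last pictures all five stand upright, one to a bay. The tamper and both cups measured within 2 mm of their bay centres. I checked the leveller and dosing cup by eye only, plus their release positions, which were within 1 mm.
- **Bystanders:** The shot glass and brush are where they were to within 0.3 mm.
- **Forces:** The readings stayed within about 5 N, and the gripper ended clear and open.
- **Disagreement:** The jaws read about 60 mm on the 62 mm ceramic cups. Pictures showed both cups upright and well placed, so I went on.

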